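Turn round a row of shoe heels

ROBOT

A 6-joint arm with a two-finger parallel gripper is mounted at the origin on the work surface. World frame = base frame: x ahead of the robot, y to its left, z up, the work surface at z = 0. Lengths are in mm, angles in rad, forces in N, time in s.
With the tool pointing down it reaches from about 275 to 825 mm from the base axis. Payload 4.9 kg.
Tool frame: the origin (TCP) lies at the very end of the fingers, on their centre line; the grasp point (between the pads) lies 19 mm behind it; z points along the fingers, y is the line along which they close (so a half turn about z gives the same grasp; the last joint's range is limited). The gripper opens to 85 mm and grips with 20 to 120 N. Pads are 22 mm wide; open, the fingers measure 114 mm over their backs; the gripper's body (76 mm by 85 mm) begins 54 mm behind the grasp point. The pads swing forward as they close: fully open they stand 13 mm farther back than shut.
Start: joints at [-1.297, 0.326, -0.193, 1.052, 0, 1.437], TCP at [218.138, -504.91, 231.281] pointing down, gripper open.
Joint ranges: [-2.65, 2.65], [-0.97, 1.79], [-1.3, 1.35], [-1.93, 2.1], [-1.47, 1.37], [-3.14, 3.14]. Speed limits (rad/s): [2.57, 2.57, 3.14, 3.14, 3.14, 3.14].

INTERFACE

Orientations are given as [roll, pitch, yaw] about the fixed x, y, z axes, in that order (R = Rz(yaw) Ry(pitch) Rx(roll)).
In Python, from bench import bot, solve_ik, imaging gives the robot as it stands. Calls block until the motion is done:
- bot.move_ptp(position, orientation): joint-space move of the TCP to a pose.
- bot.movel(position, rot=None, max_speed=150, threshold=None): straight line of the TCP; rot=None keeps the orientation; max_speed is the mean speed in mm/s. With threshold (N) it stops when the force on the tool has changed by that much, and returns True; else False.
- bot.move_j(angles): joint-space move.
- bot.grip(opening, effort=None): opening from 0.0 (shut) to 1.0 (fully open); effort is the grip in N (None keeps the last); returns when the fingers have stopped.
- bot.dwell(seconds).
- solve_ik(position, orientation): joint angles nearest the present ones, or None.
- bot.get_state(): the state.
- imaging.capture(name): name is "scene" or "top" or "wrist"; returns the picture (480x640x3 uint8, blue, green, red); there is no depth.
- imaging.camera_model(name): a dict with "K" (3x3 intrinsics, pixels), "position" and "rotation" of the camera in the world. Camera axes: x right, y up, looking along -z (the intrinsics and any distortion apply to the point x, -y, -z); pixel columns grow to the right and rows downward; lengths in mm; the calibration is good to about 2 mm. A picture is of the moment at which its call begins: read the wrist's pose just before it. camera_model takes no time and is no camera call; for the wrist camera it gives the pose at the moment of the call.
A pose or a line that the arm cannot do raises bot.IKError and nothing moves.
- bot.sign_off(): hands the job in; it is judged then, once.
The state is a dict: "t": time; "qpos": joint angles; "joint_velocities": joint speeds; "effort": joint torques, N m; "tcp_pos": TCP position; "orientation": TCP orientation; "contact_force": force on the tool from outside, world axes, zero at the start; "wrist_torque": the same for the moment, N m; "opening": opening from 0.0 (shut) to 1.0 (fully open); "gripper_force": force on a finger pad.
Only numpy, scipy, OpenCV 4.12 (cv2) and the standard library are available. Lean on these libraries where they do the work, as an engineer would, in place of code of your own. Each camera call takes 0.05 s, during which the arm holds its last target. There are 200 camera calls.

TASK

The finisher works from the other end, so move the four heels from the wooden waiting rack to the empty metal finishing rack in reverse order: the heel that stands leftmost goes to the rightmost compartment, the next one to the compartment beside it, and so on, until the leftmost compartment holds the heel that stood rightmost. Set each heel down, without dropping it or knocking any over, so that it stands upright on the floor of its compartment, about in the middle.

Things in the scene. Friction and masses are not known exactly. Their poses are not given: they have to be found in the camera images.
- heel_square_mid (a point): Loose heel: square block heel of stacked brown leather, 40 x 40 mm and 60 mm high, sides parallel to its x and y axes, dark brown top. Weighs about 40 to 130 g. It stands upright (z up) on its wider foot. This point is on its axis, half-way up (30 mm above its underside).
- heel_spool_mid (a point): Loose heel: waisted, spool-shaped red-brown heel, 64 mm high, round: 42 mm across at its foot, 33 mm at the waist (36 mm up), 37 mm at the top. Weighs about 40 to 130 g. It stands upright (z up) on its wider foot. This point is on its axis, half-way up (32 mm above its underside).
- heel_column_mid (a point): Loose heel: slim white plastic column heel, 74 mm high: a round stem 28 mm across on a foot disc 40 mm across and 8 mm thick. Weighs about 40 to 130 g. It stands upright (z up) on its wider foot. This point is on its axis, half-way up (37 mm above its underside).
- heel_round_mid (a point): Loose heel: low pale wooden heel with a black rubber top, 52 mm high, D-shaped from above: half circle of radius 20 mm about its origin towards its +y, and a 40 mm wide (x) by 20 mm block towards its -y, so 40 x 40 mm over all. Weighs about 40 to 130 g. It stands upright (z up) on its wider foot. This point is on its axis, half-way up (26 mm above its underside).
- cell_square: Fixed shallow square cell of pale wood in the waiting rack (no need to touch it), 70 x 70 mm with a rim 4 mm thick standing 5 mm above its floor; the square heel starts here. Origin at the centre of its underside, its inner floor is 3 mm above that.
- cell_spool: Fixed shallow square cell of pale wood in the waiting rack (no need to touch it), 70 x 70 mm with a rim 4 mm thick standing 5 mm above its floor; the spool heel starts here. Origin at the centre of its underside, its inner floor is 3 mm above that.
- cell_column: Fixed shallow square cell of pale wood in the waiting rack (no need to touch it), 70 x 70 mm with a rim 4 mm thick standing 5 mm above its floor; the column heel starts here. Origin at the centre of its underside, its inner floor is 3 mm above that.
- cell_round: Fixed shallow square cell of pale wood in the waiting rack (no need to touch it), 70 x 70 mm with a rim 4 mm thick standing 5 mm above its floor; the round heel starts here. Origin at the centre of its underside, its inner floor is 3 mm above that.
- waiting_rack: Fixed wooden board, 80 x 300 mm, 12 mm thick, that carries the four wooden cells and, at the start, the four heels. Origin at the centre of its underside, on the bench. Its y axis runs along the row and points to the robot's left (turned up to 0.2 rad); cell centres are at y = +108, +36, -36, -108 mm.
- finishing_rack: Fixed grey metal board, 80 x 300 mm, empty at the start, with four compartments in a row. Origin at the centre of its underside, on the bench; y runs along the row to the robot's left (turned up to 0.2 rad). Compartment centres at x = 0, y = +108, +36, -36, -108 mm; floor 15 mm above the origin; 62 mm (x) by 68 mm (y) inside, rims 4 mm thick and 5 mm high. Either rack may be the nearer one.
Not all that is in view belongs to the job. What is shaped like the part that bears heel_round_mid but yellow is not meant.

How it is judged:
By the outcome, as a careful person would: the job done as asked, in the order asked, and still so for the second after the job is handed in, with the robot touching nothing.
It also fails if it takes over 93 s, if anything falls off the work surface, if the arm or the gripper's body presses on something with over 40 N, if the wrist force passes 120 N, or if a joint passes its speed limit or range.

## Working session

There is one attempt and no reset: what is moved stays moved. The work goes in short steps, each a Python script; the robot and the scene stay as the last script left them, time stands still between calls to the robot, and variables do not carry over. Pictures are saved under pics/ and viewed, at most 14 in all, crops included, and the job is handed in when it is done.

```bash
ls; mkdir -p pics
python3 - <<'E'
from bench import bot, imaging
import cv2
for n in ("top","scene"):
    m=imaging.camera_model(n); print(n,m)
    cv2.imwrite(f"pics/{n}0.png",imaging.capture(n))
print(bot.get_state())
E
```

```text
pics
top {'K': array([[455.71060738,   0.        , 310.87575454],
       [  0.        , 455.71060738, 239.31036366],
       [  0.        ,   0.        ,   1.        ]]), 'position': array([490.12459002,  12.34722941, 749.5728346 ]), 'rotation': array([ 0.07850735, -0.00598369, -1.57865127])}
scene {'K': array([[471.84444786,   0.        , 318.50184545],
       [  0.        , 471.84444786, 239.79908199],
       [  0.        ,   0.        ,   1.        ]]), 'position': array([1031.25408881,   -7.99006984,  508.78180611]), 'rotation': array([ 0.83135473, -0.01617553,  1.54903969])}
{'t': 0.1, 'qpos': array([-1.29720122e+00,  3.26828052e-01, -1.93456337e-01,  1.05197830e+00,
        2.06313072e-06,  1.43659491e+00]), 'joint_velocities': array([-0.00072478, -0.00189619,  0.001125  ,  0.00088034,  0.00154035,
        0.00124251]), 'effort': array([-3.65135647e-04, -4.44242048e+01,  2.63036227e+01,  8.01538874e-03,
       -6.50183011e-06,  2.07148474e-06]), 'tcp_pos': array([ 217.99897931, -504.41445862,  230.61329222]), 'orientation': array([-3.14013976e+00, -1.98241708e-04,  4.07796378e-01]), 'contact_force': array([0.33702224, 0.3806077 , 0.08322561]), 'wrist_torque': array([ 0.00335002,  0.01795311, -0.02562559]), 'gripper_force': 0.0, 'opening': 1.002969086128573}
```

View pics/top0.png

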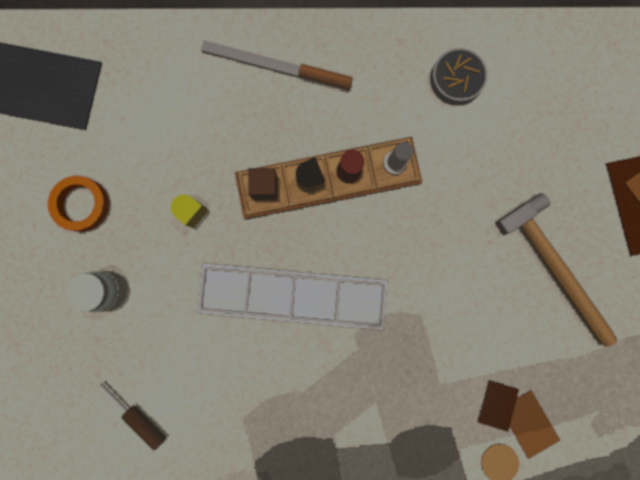

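View pics/scene0.png

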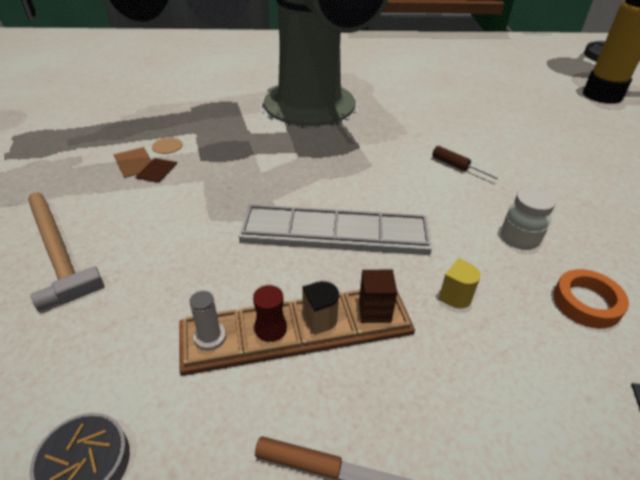

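The top view shows, from the robot's left (+y is image left), square (263,184), round with black top (310,175), spool (350,165) and column (400,157). The empty grey rack lies nearer the robot, at about (292,297), and the yellow decoy is at (187,210). So from left to right the targets are column, spool, round, square. Next I'll locate the racks roughly and look from the wrist.

```bash
cat > h.py <<'E'
from bench import bot, solve_ik, imaging
import numpy as np, cv2
from scipy.spatial.transform import Rotation as Rn
def unproj(m,px,z):
    px=np.atleast_2d(np.array(px,float)); R=Rn.from_euler('xyz',m['rotation']).as_matrix()
    d=np.c_[px,np.ones(len(px))]@np.linalg.inv(m['K']).T
    d=(d*[1,-1,-1])@R.T; p=m['position']
    return p+d*((z-p[2])/d[:,2])[:,None]
def proj(m,P):
    R=Rn.from_euler('xyz',m['rotation']).as_matrix()
    c=(np.atleast_2d(P)-m['position'])@R*[1,-1,-1]
    u=c@np.array(m['K']).T; return u[:,:2]/u[:,2:]
E
python3 - <<'E'
from h import *
np.set_printoptions(precision=1,suppress=True)
m=imaging.camera_model('top')
print(unproj(m,[(236,171),(413,138),(421,183),(245,217)],12))
print(unproj(m,[(203,264),(387,280),(383,329),(197,314)],15))
w=imaging.camera_model('wrist');print(w)
s=bot.get_state();T=Rn.from_euler('xyz',s['orientation']).as_matrix()
print(T.T@(w['position']-s['tcp_pos']), T.T@Rn.from_euler('xyz',w['rotation']).as_matrix())
E
```

```text
[[ 661.5  129.5   12. ]
 [ 715.  -162.8   12. ]
 [ 639.5 -174.1   12. ]
 [ 585.3  114.5   12. ]]
[[ 509.3  181.3   15. ]
 [ 481.4 -114.3   15. ]
 [ 403.6 -106.3   15. ]
 [ 429.8  190.    15. ]]
{'K': array([[418.1,   0. , 322.4],
       [  0. , 418.1, 239.6],
       [  0. ,   0. ,   1. ]]), 'position': array([ 285.1, -476.3,  373.6]), 'rotation': array([-0.3, -0. , -1.2])}
[  72.7    0.6 -142.9] [[ 0.   1.   0.3]
 [ 1.  -0.  -0. ]
 [-0.   0.3 -1. ]]
```

Run:
```python
from h import *
import json
for n,p in (("f",(480,38,170)),("w",(675,-23,170))):
    bot.move_ptp(p,(np.pi,0,0)); bot.dwell(.3)
    m=imaging.camera_model('wrist'); im=imaging.capture('wrist')
    cv2.imwrite(f"pics/w_{n}.png",im); json.dump({k:np.array(v).tolist() for k,v in m.items()},open(f"m_{n}.json","w"))
s=bot.get_state();print(s['t'],s['tcp_pos'],s['qpos'],list(m.keys()))
```

```text
3.8 [674.64647288 -22.61829757 170.6485041 ] [-1.42768782e-01  5.98969085e-01  8.47433380e-02  1.05603257e+00
  1.12148714e-05  2.99834525e+00] ['K', 'position', 'rotation']
```

View pics/w_w.png

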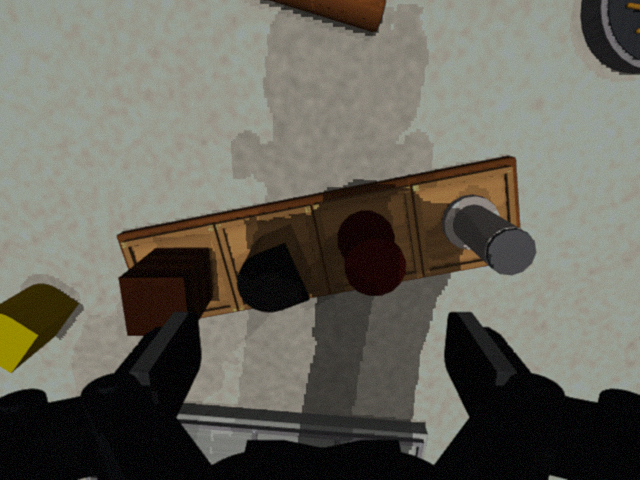

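View pics/w_f.png

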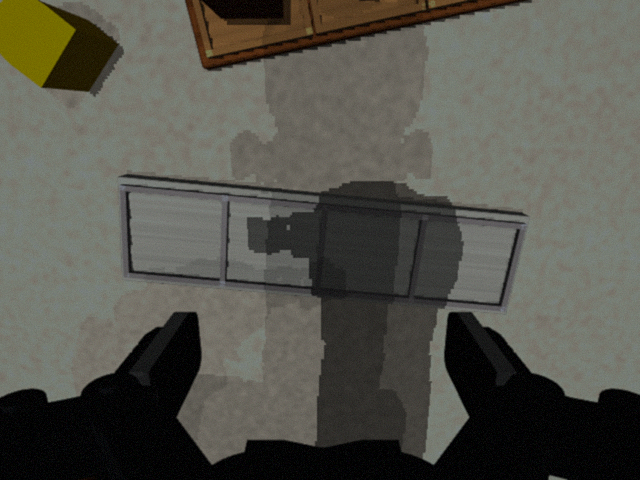

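The wrist view of the waiting rack shows the square's top at about (155,306), the D top at about (272,277) with its flat side to the right, the spool top at (375,266) and the column top at (511,250). In the finishing rack view, the rim corners are at about (127,190), (523,222), (503,307) and (127,279). I'll brighten and enlarge both, then fit the points.

Run:
```python
import cv2,numpy as np
a=cv2.imread('pics/w_w.png')[150:350,105:305]
g=(255*(a/255.)**0.4).astype(np.uint8)
b=cv2.resize(g,None,fx=4,fy=3,interpolation=cv2.INTER_CUBIC)
cv2.imwrite('pics/c1.png',b)
a=cv2.imread('pics/w_w.png')[150:350,300:550]
g=(255*(a/255.)**0.4).astype(np.uint8)
cv2.imwrite('pics/c2.png',cv2.resize(g,None,fx=3,fy=3,interpolation=cv2.INTER_CUBIC))
```

```text
(no output)
```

View pics/c1.png

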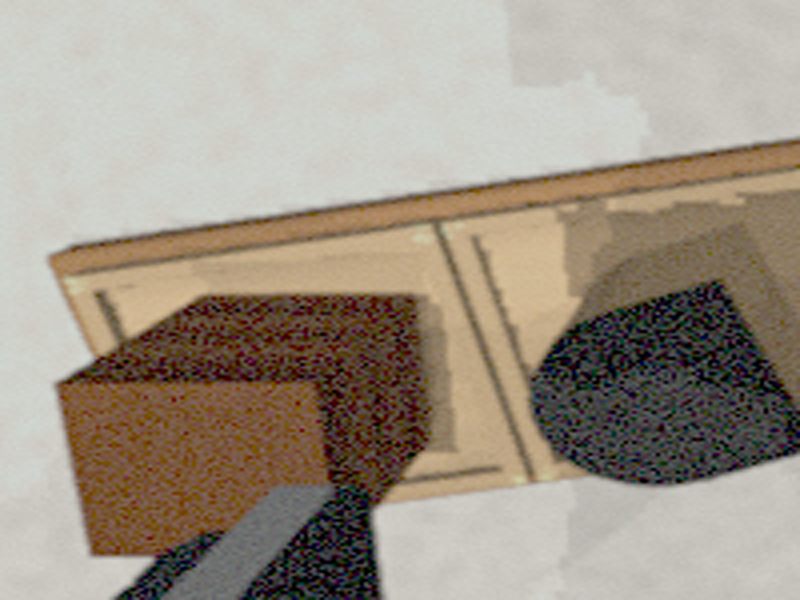

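View pics/c2.png

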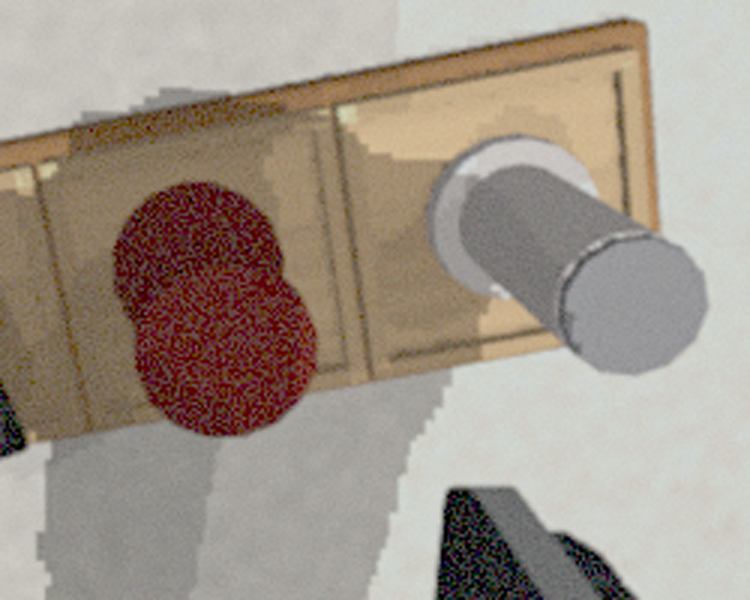

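```bash
cat > fit.py <<'E'
from h import *
import json
from scipy.optimize import least_squares, minimize
np.set_printoptions(precision=2,suppress=True)
ld=lambda n:{k:np.array(v) for k,v in json.load(open(f'm_{n}.json')).items()}
def place(p,L): # p=x,y,yaw ; L local Nx3 (z world)
    c,s=np.cos(p[2]),np.sin(p[2]); L=np.array(L,float)
    return np.c_[p[0]+c*L[:,0]-s*L[:,1],p[1]+s*L[:,0]+c*L[:,1],L[:,2]]
def fitpts(m,L,px,p0):
    r=least_squares(lambda p:(proj(m,place(p,L))-px).ravel(),p0,x_scale=[1,1,.01],loss='soft_l1'); return r.x,np.abs(r.fun).max()
def dpoly(z):
    a=np.linspace(0,np.pi,25); return np.r_[np.c_[20*np.cos(a),20*np.sin(a),0*a+z],[[-20,-20,z],[20,-20,z]]]
E
python3 - <<'E'
from fit import *
mw,mf=ld('w'),ld('f')
# square
L=[(20,20,75),(20,-20,75),(-20,20,75),(20,20,15),(20,-20,15),(-20,-20,15)]
px=[(119.5,277.7),(184.5,277.7),(128,335),(156.3,249),(209.5,249),(212.5,296.7)]
print('square',fitpts(mw,L,np.array(px),[630,80,0]))
print('spool',unproj(mw,(375,266.7),79),unproj(mw,(365.7,238.3),18))
print('column',unproj(mw,(511.7,251.7),89),unproj(mw,(471.7,222.3),23))
# finishing rack : rim-top outer corners
print('fin corners',unproj(mf,[(127,190),(523,222),(503,307),(127,279)],20))
# waiting rack corners z=12 far edge
print('wait far',unproj(mw,[(119,233),(515,157)],0))
# D silhouette
im=cv2.imread('pics/w_w.png'); g=cv2.GaussianBlur(im,(3,3),0).max(2)
roi=np.zeros_like(g);roi[235:318,234:314]=1
k=((g<48)*roi).astype(np.uint8)
n,lab,st,ce=cv2.connectedComponentsWithStats(k); i=1+st[1:,4].argmax(); k=(lab==i).astype(np.uint8); print(st[i])
H=np.r_[dpoly(15),dpoly(67)]
def cost(p):
    q=proj(mw,place(p,H)); h=cv2.convexHull(q.astype(np.float32)); M=np.zeros_like(k)
    cv2.fillConvexPoly(M,np.round(h*16).astype(np.int32),1,cv2.LINE_AA,4)
    return float((M!=k).sum())
best=min((minimize(cost,[640,20,y],method='Nelder-Mead',options=dict(initial_simplex=[[640,20,y],[648,20,y],[640,28,y],[640,20,y+.4]])) for y in np.arange(0,6.3,.5)),key=lambda r:r.fun)
print('D',best.x,best.fun,k.sum())
o=cv2.resize((255*(im[200:340,100:320]/255.)**.4).astype(np.uint8),None,fx=3,fy=3)
for z in(15,67):
    q=(proj(mw,place(best.x,dpoly(z)))-[100,200])*3
    cv2.polylines(o,[q.astype(np.int32)],True,(0,255,0))
sq=fitpts(mw,L,np.array(px),[630,80,0])[0]
for z in(15,75):
    q=(proj(mw,place(sq,[(20,20,z),(-20,20,z),(-20,-20,z),(20,-20,z)]))-[100,200])*3
    cv2.polylines(o,[q.astype(np.int32)],True,(0,0,255))
cv2.imwrite('pics/fit1.png',o)
E
```

```text
square (array([630.74,  80.41,  -0.01]), np.float64(1.3352907385146864))
spool [[659.8  -55.62  79.  ]] [[659.33 -56.24  18.  ]]
column [[ 672.71 -131.41   89.  ]] [[ 672.93 -131.41   23.  ]]
fin corners [[ 501.16  173.87   20.  ]
 [ 477.95 -109.26   20.  ]
 [ 410.41 -103.28   20.  ]
 [ 433.58  182.94   20.  ]]
wait far [[ 657.96  134.19    0.  ]
 [ 716.94 -166.77    0.  ]]
[ 236  235   78   77 4618]
D [643.47   9.92   0.49] 369.0 4618
```

View pics/fit1.png

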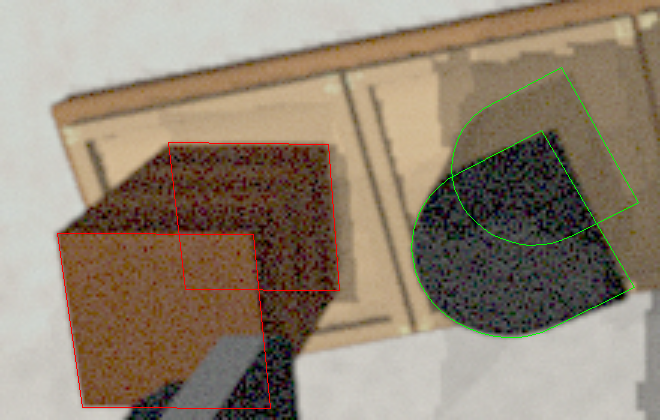

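The square's fit (red) matches the picture. The D mask took in shadow, so I'll lower the threshold and refit. I'll also check the finishing rack by overlaying its model.

Run:
```python
from fit import *
mw,mf=ld('w'),ld('f')
im=cv2.imread('pics/w_w.png'); g=cv2.GaussianBlur(im,(5,5),0).max(2)
roi=np.zeros_like(g);roi[235:318,234:314]=1
k=((g<20)*roi).astype(np.uint8)
n,lab,st,ce=cv2.connectedComponentsWithStats(k); i=1+st[1:,4].argmax(); k=cv2.morphologyEx((lab==i).astype(np.uint8),cv2.MORPH_CLOSE,np.ones((5,5))); print(st[i])
H=np.r_[dpoly(15),dpoly(67)]
def cost(p):
    q=proj(mw,place(p,H)); h=cv2.convexHull(q.astype(np.float32)); M=np.zeros_like(k)
    cv2.fillConvexPoly(M,np.round(h*16).astype(np.int32),1,cv2.LINE_AA,4)
    return float((M!=k).sum())
rs=sorted((minimize(cost,[640,10,y],method='Nelder-Mead',options=dict(initial_simplex=[[640,10,y],[648,10,y],[640,18,y],[640,10,y+.4]])) for y in np.arange(0,6.3,.4)),key=lambda r:r.fun)
for r in rs[:4]: print('D',r.x,r.fun,k.sum())
b=rs[0].x
o=cv2.resize((255*(im[200:340,200:420]/255.)**.4).astype(np.uint8),None,fx=3,fy=3)
for z in(15,67):
    cv2.polylines(o,[((proj(mw,place(b,dpoly(z)))-[200,200])*3).astype(np.int32)],True,(0,255,0))
# finishing: overlay
f=cv2.imread('pics/w_f.png')[160:320,110:540]; F=cv2.resize((255*(f/255.)**.5).astype(np.uint8),None,fx=1.5,fy=1.5,interpolation=cv2.INTER_CUBIC)
p=[455.8,36.1,-.082]
for y in(108,36,-36,-108):
  for z,a,bb,c in((20,31,34,(0,0,255)),):
    q=(proj(mf,place(p,[(a,y+bb,z),(-a,y+bb,z),(-a,y-bb,z),(a,y-bb,z)]))-[110,160])*1.5
    cv2.polylines(F,[q.astype(np.int32)],True,c)
q=(proj(mf,place(p,[(40,150,0),(-40,150,0),(-40,-150,0),(40,-150,0)]))-[110,160])*1.5
cv2.polylines(F,[q.astype(np.int32)],True,(0,255,0))
o=cv2.resize(o,(645,410)); cv2.imwrite('pics/fit2.png',np.vstack([F[:,:645],o[:350]]))
```

```text
[ 238  244   70   67 3255]
D [643.6    9.28   6.28] 1430.0 3255
D [644.35   9.26   6.28] 1446.0 3255
D [644.19   9.45   0.01] 1452.0 3255
D [643.5    9.3    0.04] 1461.0 3255
```

View pics/fit2.png

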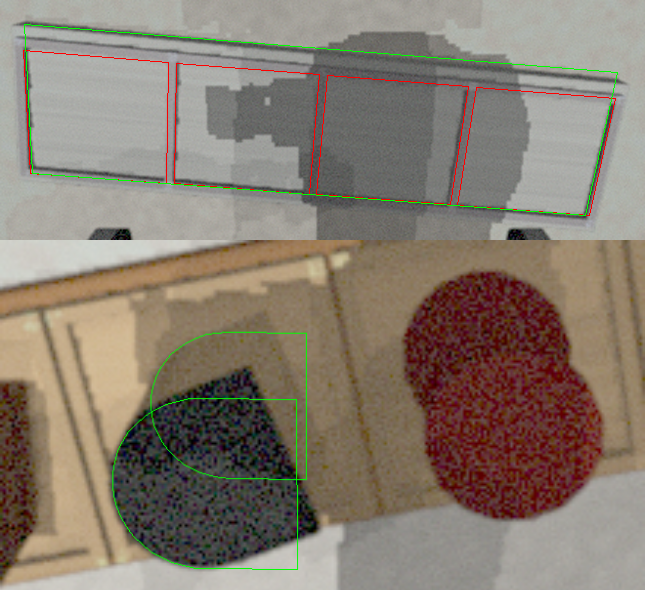

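The first D fit was right: the pale area is the heel's wooden body, and the hull matched. That puts D at (643.5, 9.9) with yaw 0.49. The finishing rack model agrees to within 1–2 mm. I'll start with the column and grip across the row.

```bash
cat > pp.py <<'E'
from h import *
np.set_printoptions(precision=2,suppress=True)
F=np.array([455.8,36.8]); TH=-.088
ya=lambda t:np.array([-np.sin(t),np.cos(t)])
comp=lambda y:F+y*ya(TH)
def rpy(th): return (np.pi,0,np.pi/2+th)
def pick(xy,th,z,effort=40):
    bot.grip(1.0); bot.move_ptp((*xy,z+95),rpy(th)); bot.movel((*xy,z+25),max_speed=200)
    hit=bot.movel((*xy,z),max_speed=70,threshold=8); bot.grip(0.0,effort); s=bot.get_state()
    print('pick hit',hit,'open mm',s['opening']*85,'gf',s['gripper_force'],s['tcp_pos'])
    bot.movel((*xy,z+95),max_speed=150); s=bot.get_state(); print('lifted',s['opening']*85,s['gripper_force'],s['contact_force'],s['t'])
def put(xy,th,z):
    bot.move_ptp((*xy,z+95),rpy(th)); bot.movel((*xy,z+12),max_speed=150); bot.dwell(.2)
    hit=bot.movel((*xy,z-4),max_speed=20,threshold=3); s=bot.get_state(); print('down',hit,s['tcp_pos'],s['contact_force'])
    bot.grip(1.0); bot.movel((*xy,z+95),max_speed=150)
    print('t',bot.get_state()['t'])
def look(name,xy=(480,38)):
    bot.move_ptp((*xy,170),(np.pi,0,0)); bot.dwell(.2)
    m=imaging.camera_model('wrist'); cv2.imwrite(name,imaging.capture('wrist')); return m
E
python3 - <<'E'
from pp import *
pick((672.8,-131.4),.19,35); put(comp(108),TH,35)
cv2.imwrite('pics/top1.png',cv2.resize(imaging.capture('top')[120:340,160:440],None,fx=2.5,fy=2.5))
E
```

```text
pick hit False open mm 27.129841515623976 gf 39.363046288490295 [ 673.14 -131.49   35.39]
lifted 27.385398719352672 39.35269832611084 [ 0.06 -1.13 -1.03] 8.05
down True [465.19 144.38  35.3 ] [-1.16 -0.4   5.65]
t 12.2333
```

View pics/top1.png

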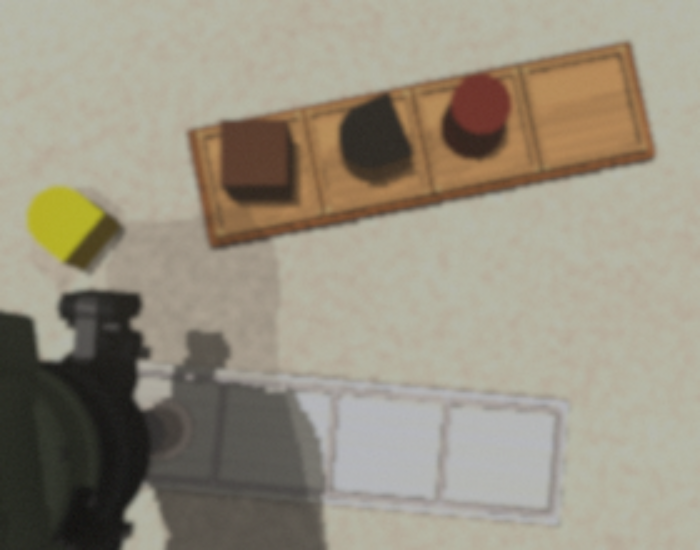

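The column stands in the leftmost compartment. The D's flat edge looks nearer 0.35 rad than 0.49, so I'll refine it from the top-face corners before picking it.

Run:
```python
from pp import *
from fit import *
mw=ld('w')
c=unproj(mw,[(285.2,243.5),(308.5,298.3)],67); d=c[0]-c[1]; print('wrist',c,np.arctan2(d[1],d[0]),np.linalg.norm(d))
mt=imaging.camera_model('top')
c=unproj(mt,[(160+388/2.5,120+95/2.5),(160+410/2.5,120+160/2.5)],67); d=c[0]-c[1]; print('top',c,np.arctan2(d[1],d[0]),np.linalg.norm(d))
# dark-cap fit: top face only, wrist and top pics
def fit(m,g,thr,box,p0):
    roi=np.zeros_like(g);roi[box[0]:box[1],box[2]:box[3]]=1
    k=((g<thr)*roi).astype(np.uint8); n,lab,st,_=cv2.connectedComponentsWithStats(k); k=cv2.morphologyEx((lab==1+st[1:,4].argmax()).astype(np.uint8),cv2.MORPH_CLOSE,np.ones((5,5)))
    def cost(p):
        M=np.zeros(g.shape,np.uint8); cv2.fillPoly(M,[np.round(proj(m,place(p,dpoly(67)))*16).astype(np.int32)],1,cv2.LINE_8,4); return float((M!=k).sum())
    rs=[minimize(cost,[*p0,y],method='Nelder-Mead',options=dict(initial_simplex=[[*p0,y],[p0[0]+6,p0[1],y],[p0[0],p0[1]+6,y],[*p0,y+.3]])) for y in (0,.25,.5)]
    r=min(rs,key=lambda r:r.fun); print(r.x,r.fun,k.sum())
fit(mw,cv2.GaussianBlur(cv2.imread('pics/w_w.png'),(5,5),0).max(2),22,(235,318,234,314),(643,10))
pick((659.5,-56),.19,28); put(comp(36),TH,28)
```

```text
wrist [[670.5   -1.16  67.  ]
 [633.58 -15.29  67.  ]] 0.3654056377089071 39.53136853650424
top [[668.03   0.27  67.  ]
 [627.82 -12.73  67.  ]] 0.31281743458627753 42.26686695185555
[644.97  10.07   0.4 ] 98.0 3289
pick hit False open mm 35.224079732643034 gf 39.31599332951009 [659.93 -56.06  28.72]
lifted 35.196862707651086 38.92126658609811 [-0.24  0.5  -0.03] 15.9083
down True [458.86  72.64  28.68] [-1.04  0.01  4.85]
t 19.6667
```

Run:
```python
from pp import *
th=.38
pick(np.array([645,10])-4*ya(th),th,26); put(comp(-36)-4*ya(TH),TH,26)
pick((630.7,80.4),-.01,28); put(comp(-108),TH,28)
m=look('pics/after.png'); print(bot.get_state()['t'])
bot.move_ptp((300,-400,250),(np.pi,0,0.4)); cv2.imwrite('pics/top2.png',cv2.resize(imaging.capture('top')[120:340,160:440],None,fx=2.5,fy=2.5))
cv2.imwrite('pics/scene2.png',imaging.capture('scene')); print(bot.get_state()['t'])
```

```text
pick hit False open mm 39.71185966398738 gf 40.896826442331076 [646.89   6.23  26.43]
lifted 39.17173803523047 40.6709486246109 [-0.34 -0.57 -0.66] 22.975
down True [452.15  -3.04  26.36] [-0.56  0.08  6.04]
t 26.575
pick hit False open mm 39.4620411041315 gf 40.84155321121216 [631.13  80.41  28.45]
lifted 39.75380208013557 40.56656241416931 [-0.45  0.41 -0.15] 29.875
down True [446.19 -70.77  28.35] [-0.41 -0.    5.77]
t 33.6083
35.3833
37.2333
```

View pics/top2.png

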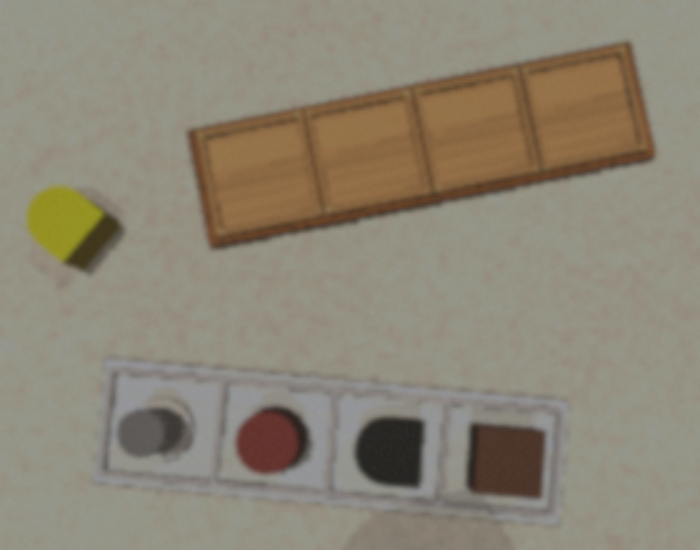

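View pics/scene2.png

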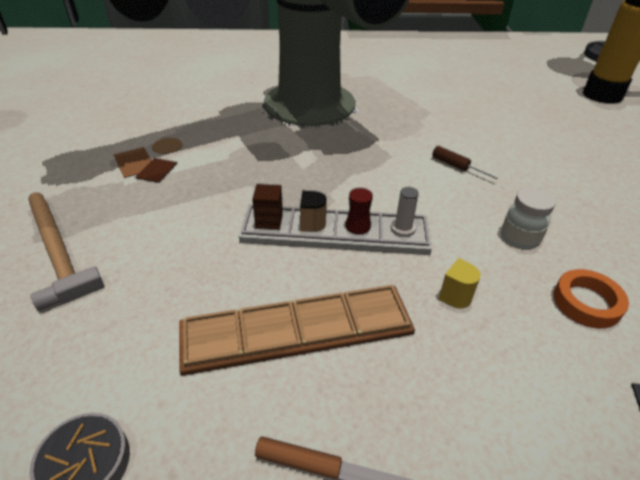

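View pics/after.png

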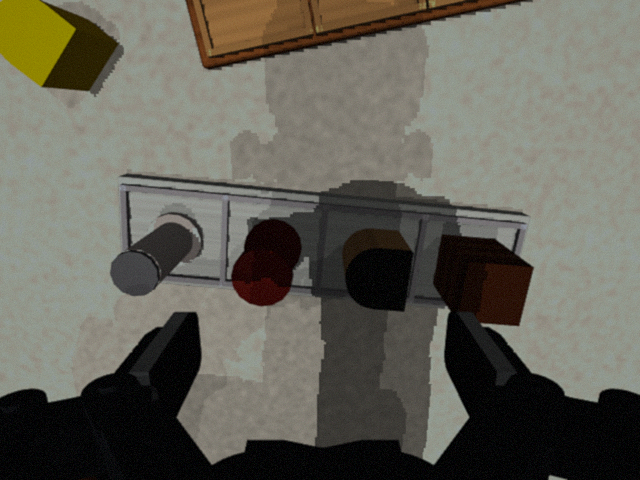

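All four heels stand upright in the order column, spool, D, square from left to right. Each is within about 2–3 mm of its compartment's middle: the D is at (390,452) in the top crop, against a compartment centre of about (387,444) plus parallax. The arm is clear, so I'm handing in.

```bash
python3 -c "
from bench import bot
bot.dwell(.3); print(bot.sign_off())"
```

```text
the job is handed in; nothing more can be done
None
```

I moved all four heels to the finishing rack in reverse order (column, spool, round, square from left to right); in the last pictures each stood upright, about in the middle of its compartment, and I handed the job in at about 38 s.

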